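# Idle the shaker and unload the finished jar

## Robot

A 6-joint arm with a two-finger parallel gripper is mounted at the origin on the work surface. World frame = base frame: x ahead of the robot, y to its left, z up, the work surface at z = 0. Lengths are in m, angles in degrees, forces in N, time in s.
With the tool pointing down it reaches from about 0.4 to 0.825 m from the base axis. Payload 7 kg.
Tool frame: the origin (TCP) lies on the centre line of the jaws, within the pads' length; the fingertips stand 19 mm ahead of it and the grasp point (between the pads) is the TCP (r.tips_ahead is the distance from the TCP to the fingertips, in m); z points along the fingers, y is the line along which they close (so a half turn about z gives the same grasp; the last joint's range is limited). The gripper opens to 88 mm and grips with 3 to 60 N. Pads are 19 mm wide; open, the fingers measure 130 mm over their backs; the gripper's body (78 mm by 193 mm) begins 47 mm behind the grasp point.
Start: joints at [82.569, 20.546, 0.682, 0, -70.136, -16.507], TCP at [0.274, 0.617, 0.215] pointing down, gripper open.
Joint ranges: [-176.03, 176.03], [-82.01, 121.73], [-58.28, 71.71], [-173.87, 95.51], [-174.79, -0.11], [-173.66, 173.66]. Speed limits (degrees/s): [136.94, 136.94, 172.46, 180, 180, 180].

## Interface

Orientations are given as [roll, pitch, yaw] about the fixed x, y, z axes, in that order (R = Rz(yaw) Ry(pitch) Rx(roll)).
In Python, from plant import r, viewer, close_job gives the robot as it stands. The module is installed in compiled form; this text tells all that it offers.
- The arm moves only by the tool arm_command, never from a script. Its arguments are lists of equal length, an entry for each row: "travel": the shift along the world's x, y, z scaled (see below), a list of three; "delta_rot": the turn, a rotation vector about the world's x, y, z scaled (see below), a list of three. In form: {"travel": [[dx, dy, dz], ...], "delta_rot": [[rx, ry, rz], ...]}. A call has 1 to 20 rows; each row is the pose to reach, as a shift and turn from the pose commanded when the call began; what a row does not reach only later rows make up. The controller multiplies each number of a shift by 0.5 m and each number of a turn by 90 degrees. A row lasts 1/8 s, in which the tool goes at most 62.5 mm and 10.7 degrees, less where a joint would pass 70% of its speed; a pose out of reach is approached as far as the arm can. A call with a number of a shift or a turn outside -1 to 1 is refused whole. A call with a gripper value outside its range is refused whole. "grip" is the opening, from 0 (shut) to 1 (fully open), set as the call begins (left out, the last holds). The fingers move at their own pace and stop on an object; "newtons" is the grip in N (left out, the last holds). Time passes only in rows, so rows that repeat a pose let the fingers close. It gives the time, the measured TCP pose, the force, the opening and the grip force at its end, in the units of the state.
- r.get_state(): the state, without advancing time (a new reading comes with each control period).
- viewer.capture(name): name is "side" or "top"; returns a dict with "img" (420x560x3 uint8, red, green, blue), "camera_matrix" (3x3 intrinsics, pixels), "R" (3x3) and "t" (3): a world point X has camera coordinates R X + t. Camera axes: x right, y down, z forward; pixel columns grow to the right and rows downward; lengths in m; the calibration is good to about 2 mm. A picture is of the moment at which its call begins. There is no depth.
- close_job(): hands the job in; it is judged then, once.
The state is a dict: "time_s": time; "joints": joint angles; "qd": joint speeds; "joint_torque": joint torques, N m; "tcp_pos": TCP position; "eef_rot": TCP orientation; "contact_force": force on the tool from outside, world axes, zero at the start; "moment": the same for the moment, N m; "gripper_width": finger opening in m; "gripper_force": force on a finger pad.
Only numpy, scipy, OpenCV 4.12 (cv2) and the standard library are available. Lean on these libraries where they do the work, as an engineer would, in place of code of your own. Each camera call takes 0.05 s, during which the arm holds its last target. There are 200 camera calls.

## Task

The shaking run is over: swing the shaker's red-knobbed speed lever round until it lines up with the yellow idle pointer and leave it there. Only then lift the sample jar out of its blue holder and set it down, without dropping it, standing upright in the wire basket. Leave the green box, the basket, the two bottles and the beaker standing where they are.

Things in the scene. Friction and masses are not known exactly. Their poses are not given: they have to be found in the camera images.
- lever (a joint): speed lever angle (rad) about the upright axis at lever_pivot; 0 = lever points to the shaker's front (shaker -x), positive = counter-clockwise from above (towards shaker -y, away from the jar), stops at +-0.95. Steel arm 12 mm wide, top 16 mm above lever_pivot, with an upright red knob on its end. Friction holds it: about 1 N at the knob moves it, it stays where left
- pointer (a joint): angle of the flat yellow idle pointer (rad), same axis, zero and sense as the lever; the lever is set when both values are equal. The pointer is only to be looked at: it cannot be touched or moved
- lever_knob (a point): point on the axis of the upright round red knob: 19 mm in diameter, it rises from 30 mm below this point (near the lever arm) to 20 mm above it; the point lies 85 mm from the pivot axis and about 124 mm above the table; x axis runs along the lever from the knob towards the pivot, z up
- lever_pivot (a point): point on the lever's and pointer's upright axis at the level of the dial's face, 80 mm above the table; axes as the shaker's
- pointer_tip (a point): outer end of the yellow pointer, 133 mm from the pivot axis and about 85 mm above the table (below the knob's path and outside it); x axis runs along the pointer towards the pivot, z up
- shaker: white platform shaker, fixed, 240 (x) x 320 (y) x 78 mm tall; origin at the centre of its underside on the table, front faces -x, z up; grey dial plate with the lever on its -y half, dark steel platform with the jar holder on its +y half
- holder (a point): centre of the jar holder's floor, on the platform 84 mm above the table; the holder is a blue upright ring, 58 mm inside, 68 mm outside diameter, 16 mm tall; the jar stands loose in it
- jar: small closed amber glass sample jar with white cap, 50 mm diameter, 75 mm tall, about 0.14 kg; origin at the centre of its underside, z up; starts standing in the holder
- basket: open steel wire basket, loose, 170 (x) x 150 (y) x 60 mm tall outside, walls 4 mm; origin at the centre of its underside, z up
- basket_in (a point): centre of the basket's flat inner floor, 4 mm above its underside; axes as the basket's
- waste_box: green plastic open box of the same size as the basket, to be left alone; origin at the centre of its underside
- amber_bottle: amber bottle with black cap, 68 mm diameter, 150 mm tall; origin at the centre of its underside; leave alone
- white_bottle: white plastic bottle with blue cap, 56 mm diameter, 120 mm tall; origin at the centre of its underside; leave alone
- beaker: empty glass beaker, 72 mm rim diameter, 85 mm tall; origin at the centre of its underside; leave alone
There are look-alikes about, which are no part of the job. Leave any black or purple look-alike of the jar alone.

How it is judged (in metres and radians):
On the way, in this order (a step that is already met when the one before it is completed fails the run):
1. the speed lever is brought to rest in line with the yellow pointer (within 0.08 rad) while the jar still stands in its holder (angle between the x axis of lever_knob and the x axis of pointer_tip, either way round below 0.08 rad and velocity of joint lever between -0.05 and 0.05 rad/s and distance between jar and holder below 0.012 m), for 0.3 s.
2. the jar stands in the wire basket (x of jar in the frame of basket_in between -0.065 and 0.065 m and y of jar in the frame of basket_in between -0.055 and 0.055 m and z of jar in the frame of basket_in between -0.006 and 0.01 m and angle between jar's own z axis and vertical below 0.2 rad and linear speed of jar below 0.03 m/s), for 0.2 s.
At the end, for the whole second after the job is handed in: the lever is in line with the yellow pointer within 0.08 rad, and the jar stands upright (within 0.2 rad) on the floor of the wire basket, released and at rest (all of step 2 and angle between the x axis of lever_knob and the x axis of pointer_tip, either way round below 0.08 rad and contact force between the fingers and jar below 0.1 N); the robot touches nothing.
It fails at once if the jar is dropped into the basket (faster than 0.6 m/s in the last 20 mm above its floor) (horizontal distance between jar and basket_in below 0.09 m and z of jar in the frame of basket_in below 0.02 m and linear speed of jar above 0.6 m/s).
It fails at once if a bottle, the beaker or the green box is moved more than 40 mm or tipped more than 0.4 rad (distance of any of amber_bottle, white_bottle, beaker, waste_box from where it was at the start of the episode above 0.04 m or angle between any of amber_bottle, white_bottle, beaker, waste_box's own z axis and vertical above 0.4 rad).
It fails at once if the basket is moved more than 40 mm (distance of basket from where it was at the start of the episode above 0.04 m).
It also fails if it takes over 51 s, if anything falls off the work surface, if the arm or the gripper's body presses on something with over 40 N, if the wrist force passes 120 N, or if a joint passes its speed limit or range.

## Working session

There is one attempt and no reset: what is moved stays moved. The work goes in short steps, Python scripts to look and compute and a tool call to move; the robot and the scene stay as the last step left them, time stands still between calls to the robot, and variables do not carry over. Pictures are saved under pics/ and viewed, at most 10 in all, crops included, and the job is handed in when it is done.

Besides the shell and the picture viewer there is one more tool, called after "Call:" as a command line: name --argument value ..., lists and objects as JSON in quotes. arm_command: Moves the arm, as the interface text tells. Shifts and turns lie within -1 to 1; 1 stands for 0.5 m of shift or 90 degrees of turn. Its arguments: {"type":"object","properties":{"travel":{"type":"array"},"delta_rot":{"type":"array"},"grip":{"type":"number"},"newtons":{"type":"number"}},"required":["travel","delta_rot"]}

```bash
mkdir -p pics
cat > h.py <<'E'
import numpy as np, cv2, pickle
def ray(c,u,v):
    d=np.linalg.inv(c["camera_matrix"])@[u,v,1]; R=np.array(c["R"]); return -R.T@np.array(c["t"]), R.T@d
def onz(c,u,v,z):
    o,d=ray(c,u,v); return o+d*(z-o[2])/d[2]
def two(c1,p1,c2,p2):
    o1,d1=ray(c1,*p1); o2,d2=ray(c2,*p2)
    s=np.linalg.lstsq(np.c_[d1,-d2],o2-o1,rcond=None)[0]
    a,b=o1+d1*s[0],o2+d2*s[1]; return (a+b)/2, np.linalg.norm(a-b)
def proj(c,X):
    p=np.array(c["camera_matrix"])@(np.array(c["R"])@np.array(X)+c["t"]); return p[:2]/p[2]
E
python3 - <<'E'
from plant import r,viewer
import cv2,pickle,numpy as np
s=r.get_state();print(s)
for n in("top","side"):
    c=viewer.capture(n);pickle.dump(c,open(n+"0.pkl","wb"));cv2.imwrite(f"pics/{n}0.png",cv2.resize(c["img"][...,::-1],(784,588),interpolation=cv2.INTER_CUBIC))
    print(n,-np.array(c["R"]).T@c["t"],c["camera_matrix"])
E
```

```text
{'time_s': 0.0, 'joints': array([ 8.25685086e+01,  2.05901923e+01,  6.33486361e-01, -1.97968043e-02,
       -7.01370768e+01, -1.65081562e+01]), 'qd': array([-0.01455112,  0.0561883 ,  0.05688505, -0.03056761, -0.02761559,
       -0.05802923]), 'joint_torque': array([-6.58156641e-04, -5.82721889e+01,  2.93062556e+01,  6.99729234e+00,
        6.75067960e-03, -1.48849299e-04]), 'tcp_pos': array([0.2737042 , 0.61644881, 0.21373558]), 'eef_rot': array([ 1.79904795e+02, -8.80782652e-03, -2.39463819e+01]), 'contact_force': array([-0.36169974, -0.05725263, -0.6230173 ]), 'moment': array([ 0.00730642, -0.0033035 , -0.01407835]), 'gripper_force': 0.0, 'gripper_width': 0.08756029113957586}
top [ 0.47957865 -0.01642101  1.24491479] [[417.28623148   0.         272.9385246 ]
 [  0.         417.28623148 210.32760672]
 [  0.           0.           1.        ]]
side [-0.04913012 -1.00641617  0.7823141 ] [[525.41410451   0.         281.65297393]
 [  0.         525.41410451 208.15054311]
 [  0.           0.           1.        ]]
```

View pics/top0.png

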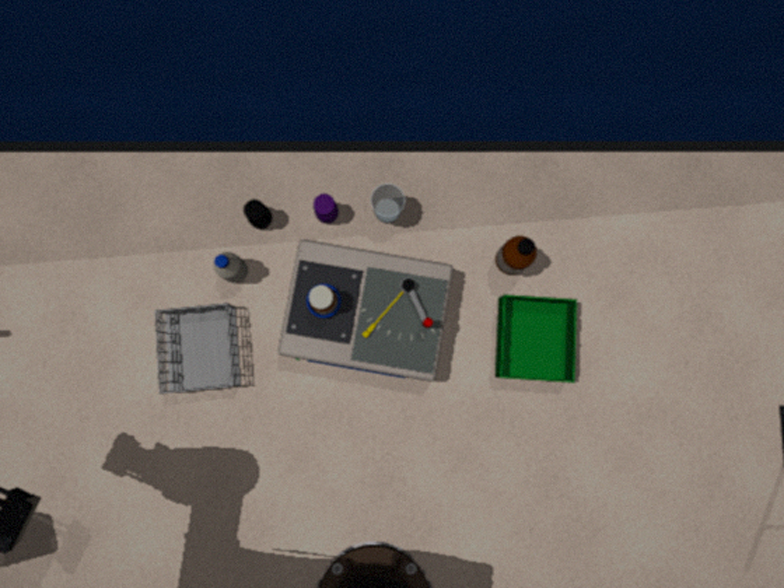

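View pics/side0.png

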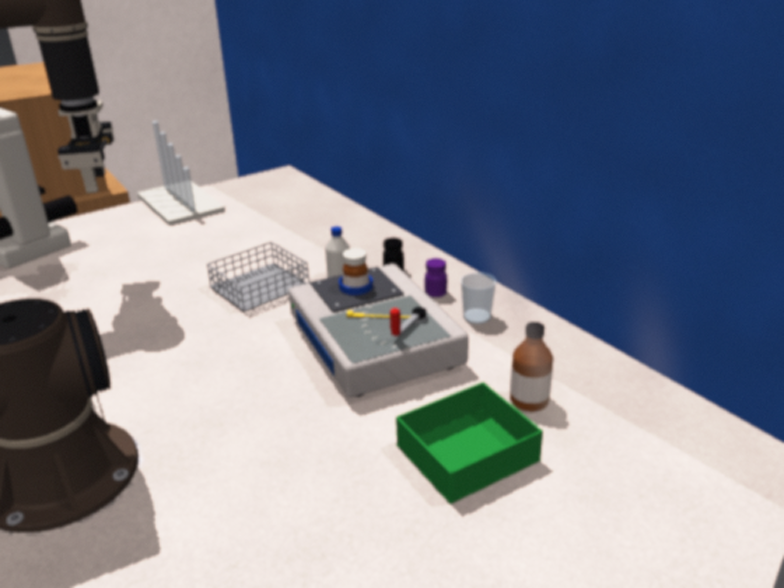

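Top view: the amber jar with a white cap stands in the blue ring at (321,297). The look-alikes are the black jar (258,213), the purple jar (325,207), the white bottle with blue cap (228,265) and the amber bottle (517,253). The wire basket is at (207,348); the look-alike green box is at (537,338). The lever knob is at (428,323), the pivot at (408,285) and the yellow pointer's end at (368,332). In the side view the jar is at (354,272), the knob at (395,322) and the pointer tip at (350,314).

```bash
cat > m.py <<'E'
from h import *
def blobs(c,cond,lo=6):
    img=cv2.cvtColor(c["img"],cv2.COLOR_RGB2HSV).astype(int)
    m=cond(img[...,0],img[...,1],img[...,2]).astype(np.uint8)
    n,l,st,ce=cv2.connectedComponentsWithStats(m)
    return [(st[i].tolist(),ce[i].round(1).tolist()) for i in range(1,n) if st[i,4]>=lo],l
RED=lambda h,s,v:((h<5)|(h>174))&(s>170)&(v>100)
YEL=lambda h,s,v:(h>22)&(h<34)&(s>150)&(v>90)
BLUE=lambda h,s,v:(h>105)&(h<128)&(s>150)&(v>70)
WHITE=lambda h,s,v:(s<45)&(v>185)
E
python3 - <<'E'
from m import *
T,S=[pickle.load(open(n+"0.pkl","rb")) for n in("top","side")]
for n,c in(("top",T),("side",S)):
    for k,f in(("red",RED),("yel",YEL),("blue",BLUE)):
        print(n,k,[b for b in blobs(c,f)[0] if b[0][4]<3000])
t=cv2.resize(T["img"][150:290,100:340],None,fx=3.3,fy=3.3,interpolation=cv2.INTER_CUBIC)
s=cv2.resize(S["img"][170:280,140:340],None,fx=4,fy=4,interpolation=cv2.INTER_CUBIC)
cv2.imwrite("pics/tc.png",t[...,::-1]);cv2.imwrite("pics/sc.png",s[...,::-1])
E
```

```text
top red [([303, 227, 6, 6, 27], [305.4, 229.7])]
top yel [([259, 208, 29, 33, 100], [270.9, 226.9])]
top blue [([154, 182, 9, 9, 60], [157.7, 186.0]), ([233, 203, 7, 4, 13], [236.1, 204.5]), ([219, 211, 19, 16, 50], [225.8, 221.9])]
side red [([279, 221, 6, 18, 88], [281.9, 228.9])]
side yel [([248, 222, 12, 5, 30], [252.7, 224.1])]
side blue [([238, 163, 5, 5, 23], [240.0, 164.8]), ([242, 198, 24, 13, 114], [253.5, 205.7]), ([213, 225, 24, 34, 76], [225.3, 243.7])]
```

View pics/tc.png

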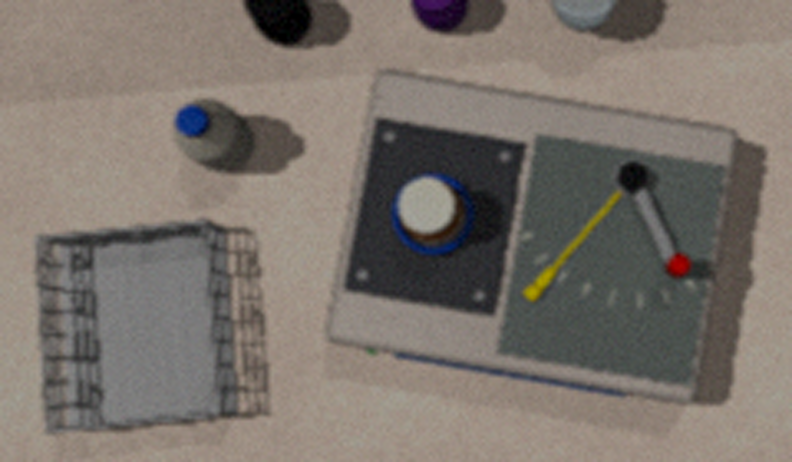

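View pics/sc.png

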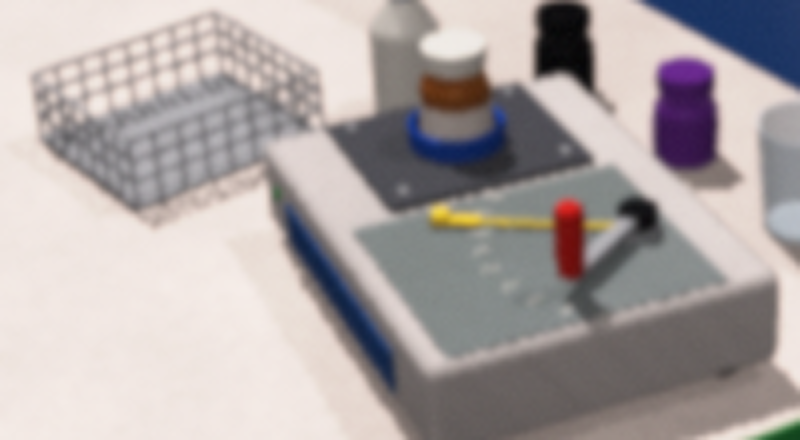

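The crops confirm the choice: the amber jar with white cap stands in the blue ring (top crop (427,205), side crop (453,42)), and the silver arm with red knob sits at top crop (678,265). The mesh strip right of the basket is its shadow.

Run:
```python
from m import *
T,S=[pickle.load(open(n+"0.pkl","rb")) for n in("top","side")]
t=lambda u,v:(100+(u+.5)/3.3-.5,150+(v+.5)/3.3-.5); s=lambda u,v:(140+(u+.5)/4-.5,170+(v+.5)/4-.5)
P=lambda n,a,b:print(n,*[np.round(x,4) for x in two(T,t(*a),S,s(*b))])
P("cap top",(427,205),(453,40)); P("knob top",(679,264),(569,207)); P("pivot cap",(632,177),(637,208)); P("tip",(536,290),(440,216))
P("bask ++",(40,237),(212,12));P("bask -x+y",(47,432),(32,75));P("bask +x-y",(210,222),(320,72))
for u,v in((40,237),(47,432),(210,222),(222,415)):print("rim z.06",onz(T,*t(u,v),.06).round(4))
for u,v in((378,72),(735,130),(690,400),(330,342)):print("shaker z.078",onz(T,*t(u,v),.078).round(4))
b,l=blobs(T,YEL); ys,xs=np.nonzero(l>0); W=np.array([onz(T,x,y,.085)[:2] for x,y in zip(xs,ys)])
f=cv2.fitLine(W.astype(np.float32),cv2.DIST_HUBER,0,.001,.001).ravel(); print("pointer line",f,np.degrees(np.arctan2(f[1],f[0])))
print("knob on z .144",onz(T,305.4,229.7,.144),"pivot z.1",onz(T,*t(632,177),.1),"cap z .159",onz(T,*t(427,205),.159),"tip z.085",onz(T,*t(532,294),.085))
# blue ring in side and top
```

```text
cap top [0.6072 0.0971 0.16  ] 0.0001
knob top [ 0.5617 -0.104   0.1396] 0.0004
pivot cap [ 0.6385 -0.0687  0.0949] 0.0002
tip [0.5423 0.0134 0.0848] 0.0038
bask ++ [0.5898 0.444  0.0566] 0.0053
bask -x+y [0.4255 0.4297 0.0557] 0.0002
bask +x-y [0.6051 0.296  0.0565] 0.0002
rim z.06 [0.5918 0.4415 0.06  ]
rim z.06 [0.4256 0.4281 0.06  ]
rim z.06 [0.6046 0.2951 0.06  ]
rim z.06 [0.4396 0.28   0.06  ]
shaker z.078 [0.7326 0.1492 0.078 ]
shaker z.078 [ 0.6813 -0.1581  0.078 ]
shaker z.078 [ 0.4518 -0.1167  0.078 ]
shaker z.078 [0.5008 0.1862 0.078 ]
pointer line [ 0.7541021  -0.65675724  0.5735949  -0.01224716] -41.053024
knob on z .144 [ 0.56110217 -0.10348898  0.144     ] pivot z.1 [ 0.63770373 -0.06837356  0.1       ] cap z .159 [0.60741101 0.09722607 0.159     ] tip z.085 [0.54055009 0.01581518 0.085     ]
```

Call:
arm_command --travel '[[0.4,-0.96,0],[0.4,-0.96,0],[0.4,-0.96,0],[0.4,-0.96,0],[0.4,-0.96,0],[0.4,-0.96,0],[0.4,-0.96,0],[0.4,-0.96,0],[0.4,-0.96,0],[0.4,-0.96,0]]' --delta_rot '[[0,0,0.27],[0,0,0.27],[0,0,0.27],[0,0,0.27],[0,0,0.27],[0,0,0.27],[0,0,0.27],[0,0,0.27],[0,0,0.27],[0,0,0.27]]' --grip 0.6

```text
time_s: 1.35
tcp_pos: [0.474, 0.1354, 0.2144]
eef_rot: [180.0, 0.0, 0.2]
contact_force: [0.1, -0.3, -0.1]
gripper_width: 0.0527
gripper_force: 0.0
```

Call:
arm_command --travel '[[0.174,-0.479,0],[0.174,-0.479,0],[0.174,-0.479,0],[0.174,-0.479,0],[0.174,-0.479,0],[0.174,-0.479,0],[0.174,-0.479,0],[0.174,-0.479,-0.06],[0.174,-0.479,-0.12],[0.174,-0.479,-0.17],[0.174,-0.479,-0.17],[0.174,-0.479,-0.17]]' --delta_rot '[[0,0,0.27],[0,0,0.27],[0,0,0.27],[0,0,0.27],[0,0,0.27],[0,0,0.27],[0,0,0.27],[0,0,0.27],[0,0,0.27],[0,0,0.27],[0,0,0.27],[0,0,0.27]]'

```text
time_s: 2.85
tcp_pos: [0.5616, -0.1018, 0.1309]
eef_rot: [180.0, -0.1, 24.7]
contact_force: [0.2, 0.3, 0.3]
gripper_width: 0.0527
gripper_force: 0.0
```

Call:
arm_command --travel '[[0,0,0],[0,0,0],[0,0,0],[0,0,0],[0,0,0],[0,0,0]]' --delta_rot '[[0,0,0],[0,0,0],[0,0,0],[0,0,0],[0,0,0],[0,0,0]]' --grip 0 --newtons 8

```text
time_s: 3.6
tcp_pos: [0.5615, -0.1027, 0.1304]
eef_rot: [180.0, -0.1, 24.7]
contact_force: [0.3, -0.1, 5.7]
gripper_width: 0.0016
gripper_force: 2.8
```

Run:
```python
import numpy as np
pv=np.array([.638,-.0685]); g=np.array([.5611,-.1035]); v=g-pv; a0=np.degrees(np.arctan2(v[1],v[0]))%360; R=np.hypot(*v); print(a0,R)
for k in np.linspace(0,1,11)[1:]:
    d=(138.95-a0)*k; a=np.radians(a0+d); p=pv+R*np.array([np.cos(a),np.sin(a)])
    print(((p-g)/.5).round(3), round(d/90,3))
```

```text
204.4720161845364 0.084490295300703
[-0.007  0.018] -0.073
[-0.012  0.037] -0.146
[-0.015  0.056] -0.218
[-0.015  0.075] -0.291
[-0.013  0.094] -0.364
[-0.01   0.113] -0.437
[-0.004  0.132] -0.51
[0.005 0.149] -0.582
[0.015 0.166] -0.655
[0.026 0.181] -0.728
```

Run:
```python
from plant import r,viewer
from m import *
im=[]
for n in("top","side"):
    c=viewer.capture(n);pickle.dump(c,open(n+"1.pkl","wb"))
    print(n,blobs(c,RED,3)[0],blobs(c,YEL,3)[0])
    X=r.get_state()["tcp_pos"];print(proj(c,X))
    u,v=(180,170) if n=="top" else (200,140)
    im.append(cv2.resize(c["img"][v:v+130,u:u+160],(400,325),interpolation=cv2.INTER_CUBIC))
cv2.imwrite("pics/g1.png",np.hstack(im)[...,::-1]);s=r.get_state();print(s["gripper_width"],s["gripper_force"],s["contact_force"])
```

```text
top [] []
[304.68944246 229.91549391]
side [([279, 223, 6, 16, 77], [281.6, 230.4])] [([248, 223, 12, 3, 26], [253.0, 224.3])]
[281.49071386 224.50733302]
0.00039316974937761916 2.7706441746249766 [-0.42773375 -0.44339301  5.6319128 ]
```

View pics/g1.png

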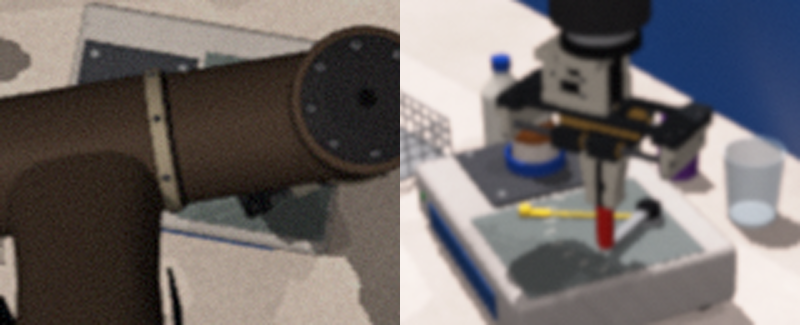

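The side crop shows the closed fingers with their ends at about (603,205), right at the red knob's top, and the knob still at (606,228). The fingers seem to have shut above or behind the knob. I'll zoom in.

Run:
```python
from plant import r
from m import *
print(r.tips_ahead)
c=pickle.load(open("side1.pkl","rb"));z=pickle.load(open("side0.pkl","rb"))
X=np.array([.5615,-.1027,0])
for h in(.111,.13,.14,.15):print(h,proj(c,X+[0,0,h]).round(1))
cr=[cv2.resize(k["img"][195:247,255:307],(400,400),interpolation=cv2.INTER_NEAREST) for k in(z,c)]
cv2.imwrite("pics/g2.png",np.hstack(cr)[...,::-1])
```

```text
0.019
0.111 [281.7 231.3]
0.13 [281.5 224.6]
0.14 [281.4 221.1]
0.15 [281.3 217.5]
```

View pics/g2.png

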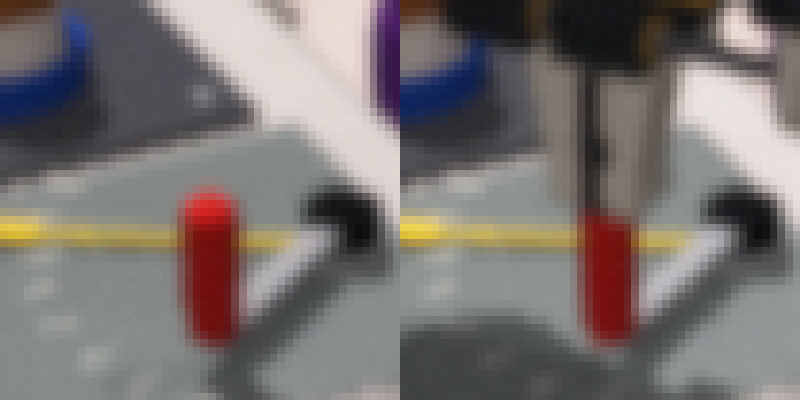

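Run:
```python
from m import *
z=pickle.load(open("side0.pkl","rb"))
for h in(.196,.215,.235):print(h,proj(z,[.274,.617,h]).round(1))
cr=[cv2.resize(z["img"][80:150,25:95],(400,400),interpolation=cv2.INTER_NEAREST)]
c=pickle.load(open("side1.pkl","rb"))
cr.append(cv2.resize(c["img"][140:240,230:330],(400,400),interpolation=cv2.INTER_CUBIC))
cv2.imwrite("pics/g3.png",np.hstack(cr)[...,::-1])
```

```text
0.196 [ 70.8 139.4]
0.215 [ 69.5 133.6]
0.235 [ 68.  127.4]
```

View pics/g3.png

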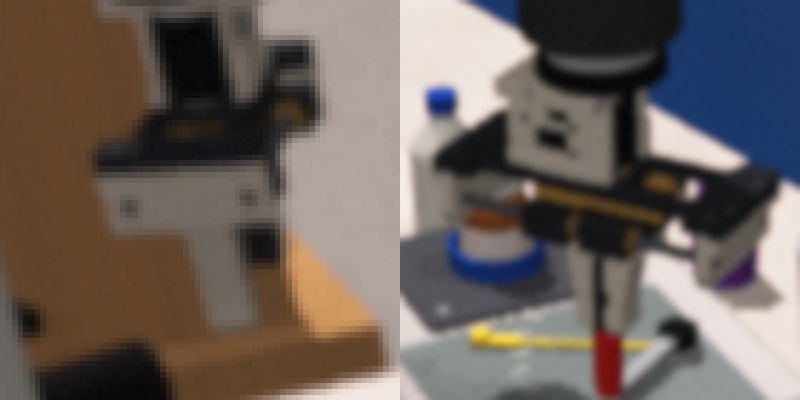

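The fingers closed on top of the knob: the image shows the tips about 10 mm above the reported TCP height instead of 19 mm ahead of it. Next I open, go 22 mm lower and close again.

Call:
arm_command --travel '[[0,0,0],[0,0,0],[0,0,0],[0,0,0],[0,0,-0.02],[0,0,-0.044],[0,0,-0.044],[0,0,-0.044]]' --delta_rot '[[0,0,0],[0,0,0],[0,0,0],[0,0,0],[0,0,0],[0,0,0],[0,0,0],[0,0,0]]' --grip 0.6

```text
time_s: 4.7
tcp_pos: [0.5609, -0.1026, 0.1075]
eef_rot: [180.0, 0.0, 24.7]
contact_force: [0.0, 0.7, -0.2]
gripper_width: 0.0527
gripper_force: 0.0
```

Call:
arm_command --travel '[[0,0,0],[0,0,0],[0,0,0],[0,0,0],[0,0,0]]' --delta_rot '[[0,0,0],[0,0,0],[0,0,0],[0,0,0],[0,0,0]]' --grip 0 --newtons 10

```text
time_s: 5.32
tcp_pos: [0.5609, -0.1026, 0.1078]
eef_rot: [180.0, -0.0, 24.7]
contact_force: [-0.6, -0.3, 0.6]
gripper_width: 0.0188
gripper_force: 10.0
```

Run:
```python
import numpy as np
pv=np.array([.638,-.0685]); g=np.array([.561,-.1025]); v=g-pv; a0=np.degrees(np.arctan2(v[1],v[0]))%360; R=np.hypot(*v)
k=np.linspace(0,1,13)[1:]; d=np.radians(a0+(138.95-a0)*k)
print([[float(x) for x in q]+[0] for q in ((pv+R*np.c_[np.cos(d),np.sin(d)]-g)/.5).round(3)],[[0,0,float(x)] for x in (-.94*k).round(3)])
```

```text
[[-0.006, 0.015, 0], [-0.01, 0.03, 0], [-0.013, 0.046, 0], [-0.014, 0.062, 0], [-0.014, 0.077, 0], [-0.012, 0.093, 0], [-0.009, 0.109, 0], [-0.005, 0.124, 0], [0.001, 0.139, 0], [0.009, 0.153, 0], [0.017, 0.166, 0], [0.027, 0.179, 0]] [[0, 0, -0.078], [0, 0, -0.157], [0, 0, -0.235], [0, 0, -0.313], [0, 0, -0.392], [0, 0, -0.47], [0, 0, -0.548], [0, 0, -0.627], [0, 0, -0.705], [0, 0, -0.783], [0, 0, -0.862], [0, 0, -0.94]]
```

Call:
arm_command --travel '[[-0.006,0.015,0],[-0.01,0.03,0],[-0.013,0.046,0],[-0.014,0.062,0],[-0.014,0.077,0],[-0.012,0.093,0],[-0.009,0.109,0],[-0.005,0.124,0],[0.001,0.139,0],[0.009,0.153,0],[0.017,0.166,0],[0.027,0.179,0],[0.027,0.179,0],[0.027,0.179,0],[0.027,0.179,0],[0.027,0.179,0]]' --delta_rot '[[0,0,-0.078],[0,0,-0.157],[0,0,-0.235],[0,0,-0.313],[0,0,-0.392],[0,0,-0.47],[0,0,-0.548],[0,0,-0.627],[0,0,-0.705],[0,0,-0.783],[0,0,-0.862],[0,0,-0.94],[0,0,-0.94],[0,0,-0.94],[0,0,-0.94],[0,0,-0.94]]'

```text
time_s: 7.32
tcp_pos: [0.5745, -0.013, 0.1078]
eef_rot: [-180.0, -0.0, -59.9]
contact_force: [1.5, 3.2, 2.8]
gripper_width: 0.0184
gripper_force: 10.0
```

Call:
arm_command --travel '[[0,0,0],[0,0,0],[0,0,0],[0,0,0],[0,0,0.05],[0,0,0.12],[0,0,0.22],[0,0,0.22],[0,0,0.22]]' --delta_rot '[[0,0,0],[0,0,0],[0,0,0],[0,0,0],[0,0,0],[0,0,0],[0,0,0],[0,0,0],[0,0,0]]' --grip 0.5

```text
time_s: 8.45
tcp_pos: [0.5741, -0.013, 0.2175]
eef_rot: [-180.0, 0.0, -59.9]
contact_force: [-0.5, 0.1, -0.6]
gripper_width: 0.0442
gripper_force: 0.0
```

Call:
arm_command --travel '[[0.066,0.22,0],[0.066,0.22,0],[0.066,0.22,0],[0.066,0.22,0],[0.066,0.22,0],[0.066,0.22,0]]' --delta_rot '[[0,0,-0.1],[0,0,-0.2],[0,0,-0.278],[0,0,-0.278],[0,0,-0.278],[0,0,-0.278]]' --grip 1

```text
time_s: 9.2
tcp_pos: [0.6072, 0.0962, 0.2176]
eef_rot: [180.0, -0.0, -84.9]
contact_force: [-0.4, 1.1, 0.7]
gripper_width: 0.0875
gripper_force: 0.0
```

Run:
```python
from plant import r,viewer
from m import *
im=[]
for n in("top","side"):
    c=viewer.capture(n);pickle.dump(c,open(n+"2.pkl","wb"))
    print(n,blobs(c,RED,3)[0],blobs(c,YEL,3)[0])
    u,v=(180,170) if n=="top" else (200,140)
    im.append(cv2.resize(c["img"][v:v+130,u:u+160],(400,325),interpolation=cv2.INTER_CUBIC))
cv2.imwrite("pics/g4.png",np.hstack(im)[...,::-1]);s=r.get_state();print(s["time_s"],s["tcp_pos"],s["eef_rot"])
# predicted knob blob if aligned
a=np.radians(138.95)
for h in(.094,.124,.144):print(proj(c,[.638+.085*np.cos(a),-.0685+.085*np.sin(a),h]).round(1))
```

```text
top [([270, 223, 4, 5, 14], [271.4, 224.8])] [([259, 231, 10, 10, 40], [263.2, 235.8])]
side [([263, 204, 6, 18, 90], [265.7, 212.3])] [([248, 223, 12, 3, 22], [252.3, 224.4])]
9.3 [0.60731218 0.09640332 0.21774618] [-1.79992925e+02  4.82586311e-03 -8.49488914e+01]
[265.9 220.8]
[265.4 210.7]
[265.1 203.9]
```

View pics/g4.png

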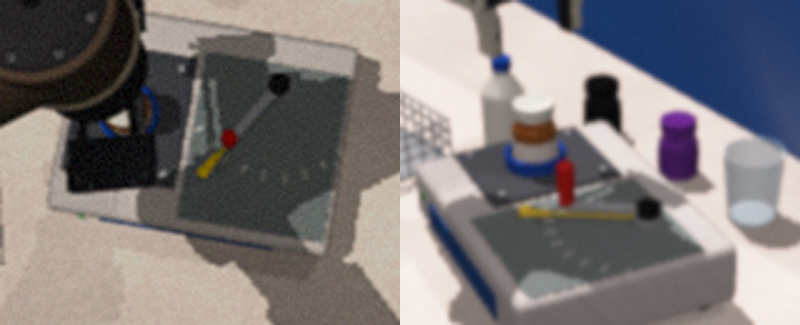

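Run:
```python
from m import *
c=pickle.load(open("top2.pkl","rb"));s=pickle.load(open("side2.pkl","rb"))
b,_=blobs(c,lambda h,S,v:((h<7)|(h>172))&(S>120)&(v>60),4);print(b)
pv=np.array([.638,-.0685])
for x in b:
    p=onz(c,*x[1],.144)[:2]-pv;print(np.hypot(*p),np.degrees(np.arctan2(p[1],p[0])))
b,l=blobs(c,YEL);ys,xs=np.nonzero(l>0);w=np.mean([onz(c,x,y,.085)[:2] for x,y in zip(xs,ys)],0)-pv;print("yel",np.hypot(*w),np.degrees(np.arctan2(w[1],w[0])))
for u,v in((236,160),(268,151)):
    o,d=ray(s,u,v);print("tip",o+d*(.096-o[1])/d[1])
# jar cap in the side view
print(two(pickle.load(open("top0.pkl","rb")),(229.1,211.8),s,(200+531/2.5,140+101/2.5)))
```

```text
[([268, 222, 7, 7, 39], [271.3, 225.0])]
0.08466662721875658 139.38585004090766
yel 0.11848490388429442 138.84868800053204
tip [0.55896523 0.096      0.23146574]
tip [0.65863065 0.096      0.23067079]
(array([ 0.73638263, -0.06725819,  0.20523523]), np.float64(0.4172667740769788))
```

The lever is in line: knob at 139.4° and pointer at 138.9°, with red knob over yellow pointer at top crop (230,138). The jar still stands in its ring. The open fingertips measure 13 mm above the TCP reading, so I'll descend to a reading of 0.100.

Call:
arm_command --travel '[[0,0,-0.06],[0,0,-0.12],[0,0,-0.17],[0,0,-0.2],[0,0,-0.22],[0,0,-0.236],[0,0,-0.236],[0,0,-0.236]]' --delta_rot '[[0,0,0],[0,0,0],[0,0,0],[0,0,0],[0,0,0],[0,0,0],[0,0,0],[0,0,0]]' --grip 1

```text
time_s: 10.3
tcp_pos: [0.6078, 0.0971, 0.1003]
eef_rot: [-179.9, 0.0, -84.9]
contact_force: [-0.4, -0.3, -1.4]
gripper_width: 0.0874
gripper_force: 0.0
```

Call:
arm_command --travel '[[0,0,0],[0,0,0],[0,0,0],[0,0,0],[0,0,0],[0,0,0]]' --delta_rot '[[0,0,0],[0,0,0],[0,0,0],[0,0,0],[0,0,0],[0,0,0]]' --grip 0 --newtons 15

```text
time_s: 11.05
tcp_pos: [0.6073, 0.0969, 0.0997]
eef_rot: [180.0, -0.0, -85.0]
contact_force: [0.4, -0.5, 1.1]
gripper_width: 0.0494
gripper_force: 15.0
```

Call:
arm_command --travel '[[0,0,0.05],[0,0,0.11],[0,0,0.17],[0,0,0.17],[-0.03,0.08,0.17],[-0.06,0.17,0.17],[-0.09,0.26,0.17],[-0.12,0.35,0.17],[-0.15,0.44,0.17],[-0.183,0.528,0.17],[-0.183,0.528,0.17],[-0.183,0.528,0.17],[-0.183,0.528,0.17]]' --delta_rot '[[0,0,0],[0,0,0],[0,0,0],[0,0,0],[0,0,0],[0,0,0],[0,0,0],[0,0,0],[0,0,0],[0,0,0],[0,0,0],[0,0,0],[0,0,0]]'

```text
time_s: 12.68
tcp_pos: [0.516, 0.3599, 0.1842]
eef_rot: [180.0, -0.0, -85.0]
contact_force: [0.0, -0.7, -1.0]
gripper_width: 0.049
gripper_force: 15.0
```

Run:
```python
from plant import r,viewer
from m import *
c=viewer.capture("side");pickle.dump(c,open("side3.pkl","wb"))
s=r.get_state();X=s["tcp_pos"];print(s["time_s"],X,s["gripper_width"],s["contact_force"])
for dz in(-.016,.059):print(dz,proj(c,X+[0,0,dz]).round(1))
im=c["img"][100:240,120:300]
cv2.imwrite("pics/g5.png",cv2.resize(im,(720,560),interpolation=cv2.INTER_CUBIC)[...,::-1])
```

```text
12.725 [0.51615978 0.3598822  0.18441469] 0.04951399391170352 [-0.49878991  0.50512774 -1.39510326]
-0.016 [179.9 154.6]
0.059 [176.8 130.8]
```

View pics/g5.png

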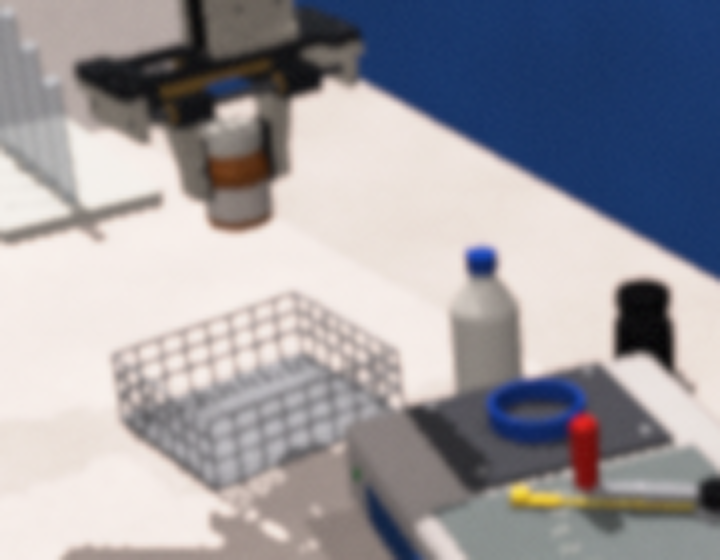

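The jar hangs upright in the fingers with its underside at crop (240,220), matching the prediction. It is above the basket, and the ring is empty. Now I lower it.

Call:
arm_command --travel '[[0,0,-0.05],[0,0,-0.1],[0,0,-0.15],[0,0,-0.2],[0,0,-0.24],[0,0,-0.27],[0,0,-0.29],[0,0,-0.305],[0,0,-0.315],[0,0,-0.322],[0,0,-0.326],[0,0,-0.326],[0,0,-0.326]]' --delta_rot '[[0,0,0],[0,0,0],[0,0,0],[0,0,0],[0,0,0],[0,0,0],[0,0,0],[0,0,0],[0,0,0],[0,0,0],[0,0,0],[0,0,0],[0,0,0]]'

```text
time_s: 14.35
tcp_pos: [0.516, 0.361, 0.0219]
eef_rot: [-180.0, 0.0, -85.0]
contact_force: [-0.3, 0.2, -1.3]
gripper_width: 0.0491
gripper_force: 15.0
```

Call:
arm_command --travel '[[0,0,-0.002],[0,0,-0.003],[0,0,-0.004],[0,0,-0.004]]' --delta_rot '[[0,0,0],[0,0,0],[0,0,0],[0,0,0]]'

```text
time_s: 14.85
tcp_pos: [0.5159, 0.3609, 0.0197]
eef_rot: [-180.0, -0.0, -85.0]
contact_force: [0.3, 0.5, -1.3]
gripper_width: 0.0495
gripper_force: 15.0
```

Call:
arm_command --travel '[[0,0,-0.002],[0,0,-0.003],[0,0,-0.004],[0,0,-0.004]]' --delta_rot '[[0,0,0],[0,0,0],[0,0,0],[0,0,0]]'

```text
time_s: 15.35
tcp_pos: [0.5159, 0.3609, 0.0196]
eef_rot: [-180.0, 0.0, -84.9]
contact_force: [-5.2, -2.5, 14.9]
gripper_width: 0.0491
gripper_force: 15.0
```

Floor contact found. Easing off, releasing and lifting.

Call:
arm_command --travel '[[0,0,0.003],[0,0,0.003],[0,0,0.003],[0,0,0.003]]' --delta_rot '[[0,0,0],[0,0,0],[0,0,0],[0,0,0]]'

```text
time_s: 15.85
tcp_pos: [0.5161, 0.3611, 0.0196]
eef_rot: [-180.0, 0.0, -84.9]
contact_force: [-2.8, -0.4, 6.3]
gripper_width: 0.0493
gripper_force: 15.0
```

Call:
arm_command --travel '[[0,0,0],[0,0,0],[0,0,0],[0,0,0],[0,0,0],[0,0,0.03],[0,0,0.07],[0,0,0.12],[0,0,0.2],[0,0,0.3],[0,0,0.4],[0,0,0.4],[0,0,0.4]]' --delta_rot '[[0,0,0],[0,0,0],[0,0,0],[0,0,0],[0,0,0],[0,0,0],[0,0,0],[0,0,0],[0,0,0],[0,0,0],[0,0,0],[0,0,0],[0,0,0]]' --grip 0.8

```text
time_s: 17.48
tcp_pos: [0.5156, 0.3608, 0.22]
eef_rot: [-180.0, 0.1, -85.0]
contact_force: [0.8, 0.3, -1.6]
gripper_width: 0.07
gripper_force: 0.0
```

Run:
```python
from plant import r,viewer
from m import *
c=viewer.capture("side");t=viewer.capture("top")
s=r.get_state();print(s["time_s"],s["tcp_pos"],s["gripper_width"],s["contact_force"])
print("jar proj",[proj(c,[.516,.361,h]).round(1) for h in(.004,.079)])
a=cv2.resize(c["img"][120:240,120:300],(480,320),interpolation=cv2.INTER_CUBIC)
b=cv2.resize(t["img"][170:290,100:280],(320,213),interpolation=cv2.INTER_CUBIC)
b=np.vstack([b,np.zeros((107,320,3),np.uint8)])
cv2.imwrite("pics/g6.png",np.hstack([a,b])[...,::-1])
pv=np.array([.638,-.0685])
for x in blobs(t,lambda h,S,v:((h<7)|(h>172))&(S>120)&(v>60),8)[0]:
    p=onz(t,*x[1],.144)[:2]-pv;print(np.hypot(*p),np.degrees(np.arctan2(p[1],p[0])))
```

```text
17.575 [0.51537325 0.36042337 0.21843172] 0.07014769550766184 [-0.26302757  1.22239304 -1.27756163]
jar proj [array([185.9, 203. ]), array([183.1, 181.5])]
0.08478411730857648 138.74477157765673
```

View pics/g6.png

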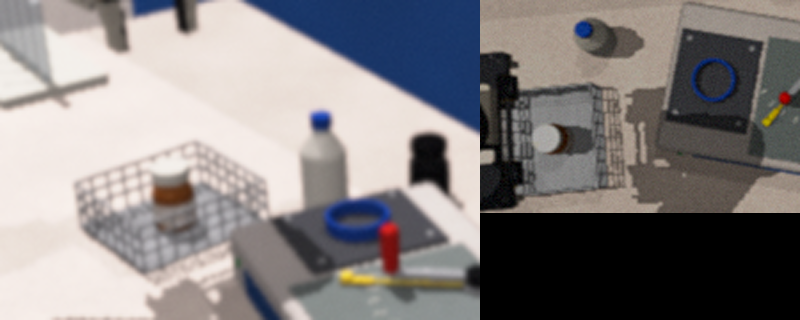

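The jar stands upright in the basket, at side crop (172,200) and top crop (552,138). The gripper is clear, and the lever is at 138.7° against the pointer's 138.9°. Handing in.

```bash
python3 -c "
from plant import close_job
print(close_job())"
```

```text
the job is handed in; nothing more can be done
None
```

The job is handed in at about 17.6 s: the lever lines up with the yellow pointer (measured within 0.01 rad), and the jar stands upright and released in the wire basket; no verdict was returned.

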